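# Eject a formed bracket from its die and tray it

## Robot

A 7-joint arm with a two-finger parallel gripper is mounted at the origin on the work surface. World frame = base frame: x ahead of the robot, y to its left, z up, the work surface at z = 0. Lengths are in m, angles in rad, forces in N, time in s.
With the tool pointing down it reaches from about 0.4 to 0.85 m from the base axis. Payload 10.4 kg.
Tool frame: the origin (TCP) lies at the very end of the fingers, on their centre line; the grasp point (between the pads) lies 19 mm behind it; x points along the fingers, z is the direction in which the jaws open and shut, and the axes are right-handed (so a half turn about x gives the same grasp; the last joint's range is limited). The gripper opens to 85 mm and grips with 20 to 120 N. Pads are 22 mm wide; open, the fingers measure 114 mm over their backs; the gripper's body (76 mm by 85 mm) begins 54 mm behind the grasp point. The pads swing forward as they close: fully open they stand 13 mm farther back than shut.
Start: joints at [1.267, 0.332, -0.065, 1.46, 0.022, 1.35, -0.088], TCP at [0.173, -0.601, 0.2] pointing down, gripper open.
Joint ranges: [-2.6, 2.6], [-0.5, 2.12], [-1.47, 1.34], [0.16, 2.42], [-1.27, 4.41], [0.06, 2.06], [-2.6, 2.6]. Speed limits (rad/s): [2.22, 2.22, 2.79, 2.79, 3.14, 3.14, 3.14].

## Interface

Orientations are given as a unit quaternion [x, y, z, w].
In Python, from workcell import telemetry, viewer, manip, spot_in, mark_of gives the robot as it stands. The module is installed in compiled form; this text tells all that it offers.
- The arm moves only by the shell command python3 -m crank 'ROWS' [FORCE]. ROWS is JSON, a list of rows, each a list of 3 entries, a list of its own where there are three numbers: the closure, from 0 (fully open) to 1 (shut), then the shift along the world's x, y, z in cm, then the turn, a rotation vector about the world's x, y, z in rad. A call has 1 to 12 rows; each row shifts and turns the commanded pose from where the row before left it; what a row does not reach is not made up. A row lasts 1/12 s, in which the tool goes at most 41.7 mm and 7.16 degrees, less where a joint would pass 70% of its speed; a pose out of reach is approached as far as the arm can. A call with a gripper value outside its range is refused whole. The fingers move at their own pace and stop on an object; FORCE is the grip in N (left out, the last holds). Time passes only in rows, so rows that do not move let the fingers close. It gives the time, the measured TCP pose, the force and the opening at its end, in the units of the state.
- telemetry.get_obs(): the state, without advancing time (a new reading comes with each control period).
- viewer.camera(name): name is "side" or "top"; returns a dict with "frame" (400x640x3 uint8, red, green, blue), "intrinsics" (3x3 intrinsics, pixels), "cam_to_world" (4x4, takes a point from camera to world coordinates). Camera axes: x right, y up, looking along -z (the intrinsics and any distortion apply to the point x, -y, -z); pixel columns grow to the right and rows downward; lengths in m; the calibration is good to about 2 mm. A picture is of the moment at which its call begins. There is no depth.
- manip.hand_in(): hands the job in, once; it reports no verdict.
Trained networks look in a picture, given as the dict that the camera call returned (one of the last four; its "shot" number tells which), for a name from the list of things; names that differ only in an ending like _2 or _b are one class to them, and where a whole thing is asked for, a point or a joint stands for the part that bears it (a point fixed in the world has none). Each returns a list of dicts, best first, with "conf" (0 to 1); they miss things now and then, are a little off and sometimes report something else, mostly with a low value. They report only what shows in the picture. A call takes as long as a camera call. They do not tell look-alikes from the thing itself.
- spot_in(thing, picture): "location" ([x, y, z] in m, in the coordinates of the camera as it stood for that picture, good to about 4 mm: the middle of the surface that is visible of it).
- mark_of(thing, picture): "location" ([x, y, z] in m, in the coordinates of the camera as it stood for that picture, good to about 4 mm: a listed point, or the origin of a listed thing).
The state is a dict: "clock": time; "joint_pos": joint angles; "joint_velocities": joint speeds; "tau": joint torques, N m; "position": TCP position; "ee_rot": TCP orientation; "ft_force": force on the tool from outside, world axes, zero at the start; "torque": the same for the moment, N m; "grip_width": opening from 0.0 (shut) to 1.0 (fully open).
Only numpy, scipy, OpenCV 4.12 (cv2) and the standard library are available. Lean on these libraries where they do the work, as an engineer would, in place of code of your own. Each camera call takes 0.05 s, during which the arm holds its last target. There are 200 camera calls.

## Task

Press the die's ejector lever all the way down so that the freshly formed bracket rises in its cavity, then lift the bracket up clear out of the die. Set it down gently, flanges up, centred and square on the rubber mat in the one empty bay of the tray; do not let it drop onto the mat. Leave the finished brackets and the other things on the bench where they are.

Things in the scene. Friction and masses are not known exactly. Their poses are not given: they have to be found in the camera images.
- die: Fixed steel forming die: base plate 170 (x) x 110 (y) x 16 high, with a block 140 x 98 on it up to 60 high; in its top an open cavity 104 (x) x 54 (y) with upright walls. Origin: centre of its underside, on the table. z up. On its -y side is the ejector lever.
- lever (a joint): Ejector lever's hinge, rad: 0 = up (as found), 0.55 = down at its stop; grows as the paddle is pushed down; stays where left. It raises the plate in the cavity floor, and the bracket on it, by 51 mm per rad (28 mm in all). Needs 4 to 5 N at the paddle. Hinge axis level along the die's x, at die x = 0, y = -66, z = 50.
- lever_pad (a point): Centre of the upper face of the lever's black end paddle (44 x 44 x 12), 125 mm from the hinge. It is at die y = -181, z = 99 when up (the lever slopes up 0.35 rad), and at die y = -190, z = 31 when fully down (slopes down 0.20 rad).
- bracket: Fresh aluminium U-channel, about 130 g, 100 (x) x 50 over its flanges (y) x 40 (z), 4 thick; base below, flanges up along the long sides. Origin: underside's centre. Starts in the cavity, x along the die's, 2 play all round, underside 18 above the die's origin, top 2 below the die's top. Ejected, it stands 26 above the die's top, still guided by the walls, and can be gripped across both flanges.
- tray: Fixed grey tray 134 (x) x 306 (y), floor 6 thick, rim 14 high, with three bays side by side along y (centres at tray y = -95, 0, +95; each 122 x 90), parted by ribs 12 high. Two bays hold finished brackets, the third holds the mat. Origin: centre of its underside, on the table.
- mat: Thin fixed black rubber mat 112 (x) x 74 (y) x 3 thick, centred in the tray's one empty bay (which bay varies), its axes along the tray's. Origin: centre of its underside, 6 above the table; the bracket's underside rests 3 above this origin, its long side along the mat's x (either way round).
- finished_a: An aluminium U-channel bracket like the one in the die, already finished: 100 long x 50 wide x 40 high, flanges up, lying in one of the tray's bays along the tray's x. Origin: centre of its underside. Leave it alone.
- finished_b: An aluminium U-channel bracket like the one in the die, already finished: 100 long x 50 wide x 40 high, flanges up, lying in one of the tray's bays along the tray's x. Origin: centre of its underside. Leave it alone.
- screwdriver: Screwdriver 150 long lying beside the die on its +y side; bystander, leave it alone; origin at its underside's centre
- spool: Solder spool 52 across x 42 high standing on the table beyond the tray; bystander, leave it alone; origin at its underside's centre
- multimeter: Black hand multimeter 90 x 180 x 42 lying at the back; bystander, leave it alone; origin at its underside's centre
- heatsink: Finned aluminium heat sink 90 x 70 x 34 at the back; bystander, leave it alone; origin at its underside's centre
- transformer: Small mains transformer 84 x 74 x 52 at the back; bystander, leave it alone; origin at its underside's centre
- wrench: Wrench 160 long lying in front of the tray; bystander, leave it alone; origin at its underside's centre
- jar: Clear jar 52 across x 65 high standing in front of the die; bystander, leave it alone; origin at its underside's centre
Mind the look-alikes: they are no part of the job. What is shaped like the bracket but blue or turquoise is not meant.

How it is judged:
By the outcome, as a careful person would: the job done as asked, in the order asked, and still so for the second after the job is handed in, with the robot touching nothing.
It also fails if it takes over 54 s, if anything falls off the work surface, if the arm or the gripper's body presses on something with over 40 N, if the wrist force passes 120 N, or if a joint passes its speed limit or range.

## Working session

There is one attempt and no reset: what is moved stays moved. The work goes in short steps, Python scripts to look and compute and a shell command to move; the robot and the scene stay as the last step left them, time stands still between calls to the robot, and variables do not carry over. Pictures are saved under pics/ and viewed, about 8 in all and at most 12, crops included, and the job is handed in when it is done.

```bash
mkdir -p pics; cat > h.py <<'E'
import numpy as np, cv2
from workcell import telemetry, viewer, manip, spot_in, mark_of
def w(c,p): return (c["cam_to_world"]@np.r_[p,1])[:3]
def proj(c,P):
    q=np.linalg.inv(c["cam_to_world"])@np.r_[P,1]; k=c["intrinsics"]@np.array([q[0],-q[1],-q[2]]); return k[:2]/k[2]
def ray(c,u,v,z):
    "pixel -> world point on the plane z"
    d=np.linalg.inv(c["intrinsics"])@[u,v,1]; d=c["cam_to_world"][:3,:3]@[d[0],-d[1],-d[2]]; o=c["cam_to_world"][:3,3]
    return o+d*(z-o[2])/d[2]
def save(c,n): cv2.imwrite("pics/"+n,c["frame"][:,:,::-1])
E
python3 - <<'E'
from h import *
np.set_printoptions(precision=4,suppress=True)
o=telemetry.get_obs(); print(o["clock"],o["position"],o["ee_rot"],o["ft_force"],o["grip_width"])
for n in("top","side"):
    c=viewer.camera(n); save(c,n+"0.png"); print(n,c["cam_to_world"],c["intrinsics"],c.keys())
    for t in("die","lever_pad","bracket","tray","mat"):
        print(t,[(round(float(r["conf"]),2),w(c,r["location"])) for r in mark_of(t,c)][:4])
E
```

```text
0.0 [ 0.1731 -0.6001  0.199 ] [ 0.4254  0.5655 -0.4248  0.5646] [-0.8908  0.035  -0.0243] 1.0019583477501501
top [[-0.0239  0.9868 -0.16    0.4048]
 [-0.9994 -0.0277 -0.0215 -0.0149]
 [-0.0257  0.1593  0.9869  0.959 ]
 [ 0.      0.      0.      1.    ]] [[394.7934   0.     316.3148]
 [  0.     394.7934 195.1759]
 [  0.       0.       1.    ]] dict_keys(['frame', 'intrinsics', 'cam_to_world', 'shot'])
die [(0.81, array([ 0.4971, -0.1473,  0.0022])), (0.43, array([ 0.3457, -0.1718,  0.0017]))]
lever_pad [(0.97, array([ 0.4595, -0.3273,  0.0983])), (0.69, array([0.3539, 0.1786, 0.0027]))]
bracket [(0.85, array([ 0.3462, -0.2971, -0.002 ])), (0.82, array([ 0.3692,  0.0243, -0.0027])), (0.63, array([ 0.492 , -0.1451,  0.019 ])), (0.62, array([ 0.349 , -0.1706, -0.0006]))]
tray [(0.78, array([0.549 , 0.2119, 0.0001]))]
mat [(0.86, array([0.5666, 0.3101, 0.0019]))]
side [[-0.764   0.3729 -0.5265  0.0287]
 [-0.6448 -0.4148  0.642   0.6321]
 [ 0.021   0.83    0.5574  0.6698]
 [ 0.      0.      0.      1.    ]] [[382.1865   0.     321.3065]
 [  0.     382.1865 195.513 ]
 [  0.       0.       1.    ]] dict_keys(['frame', 'intrinsics', 'cam_to_world', 'shot'])
die [(0.95, array([ 0.4924, -0.148 ,  0.0004]))]
lever_pad [(0.77, array([ 0.4602, -0.3277,  0.0996]))]
bracket [(0.94, array([0.365 , 0.0212, 0.0013])), (0.81, array([ 0.3523, -0.2999, -0.0008])), (0.71, array([ 0.35  , -0.1698, -0.0008])), (0.68, array([ 0.4961, -0.1502,  0.0193]))]
tray [(0.57, array([ 0.5492,  0.2186, -0.0004]))]
mat [(0.82, array([0.571 , 0.3093, 0.0092])), (0.43, array([0.5503, 0.2149, 0.0124]))]
```

```bash
python3 -c "
import cv2;a=cv2.imread('pics/top0.png');b=cv2.imread('pics/side0.png');cv2.imwrite('pics/x.png',a)"
```

```text
(no output)
```

View pics/top0.png

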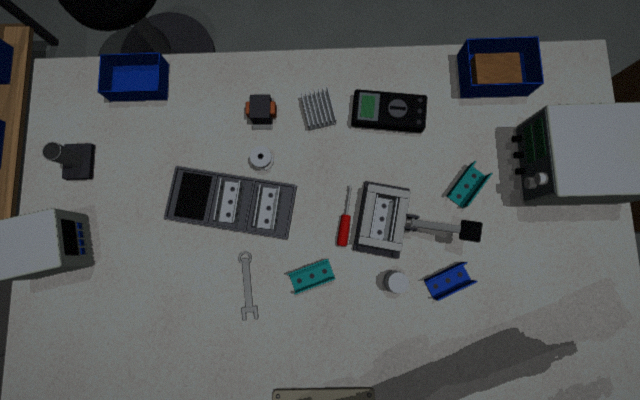

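View pics/side0.png

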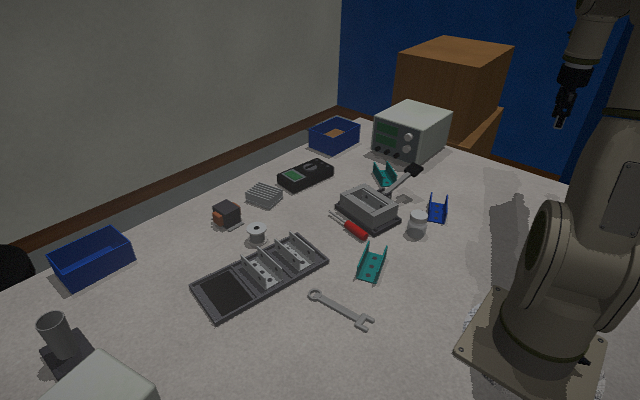

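The top view shows the die at about (382,219), its paddle at (471,231), and the mat at (194,194) in the far-left bay. Next I'll get the yaws from rectified crops.

```bash
cat >> h.py <<'E'
from scipy.spatial.transform import Rotation as R
def rect(c,x0,y0,sx,sy,z,s=1000):
    "image rectified on plane z: column = (y0-y)*s, row=(x0-x)*s"
    W=[(x0,y0),(x0,y0-sy),(x0-sx,y0-sy),(x0-sx,y0)]
    src=np.float32([proj(c,[a,b,z]) for a,b in W]); dst=np.float32([(0,0),(sy*s,0),(sy*s,sx*s),(0,sx*s)])
    return cv2.warpPerspective(c["frame"][:,:,::-1].copy(),cv2.getPerspectiveTransform(src,dst),(int(sy*s),int(sx*s)))
E
python3 - <<'E'
from h import *
np.set_printoptions(precision=4,suppress=True)
c=viewer.camera("top")
a=rect(c,.67,.39,.25,.20,.009,1600); b=rect(c,.60,-.06,.25,.20,.06,1600)
cv2.imwrite("pics/r.png",np.hstack([a,b]))
g=cv2.cvtColor(a,cv2.COLOR_BGR2GRAY); 
for th in(18,25,32,40):
    m=cv2.morphologyEx(np.uint8(g<th)*255,cv2.MORPH_OPEN,np.ones((15,15)))
    cs=cv2.findContours(m,0,2)[0]
    for k in cs:
        if cv2.contourArea(k)>8000:
            (u,v),sz,an=cv2.minAreaRect(k); print(th,.67-v/1600,.39-u/1600,np.array(sz)/1.6,an)
print(R.from_quat(telemetry.get_obs()["ee_rot"]).as_matrix())
E
```

```text
18 0.5663518905639648 0.30983178138732914 [ 71.8627 109.7822] 10.784297943115234
25 0.5664476203918457 0.30970938682556154 [ 73.5292 111.244 ] 10.784297943115234
32 0.5664800071716309 0.3096737766265869 [ 75.0351 112.9456] 10.539183616638184
40 0.5666744422912599 0.3095448207855225 [ 76.5491 115.3833] 10.69650936126709
[[ 0.      0.9608  0.2771]
 [-0.0001  0.2771 -0.9608]
 [-1.      0.      0.0001]]
```

View pics/r.png

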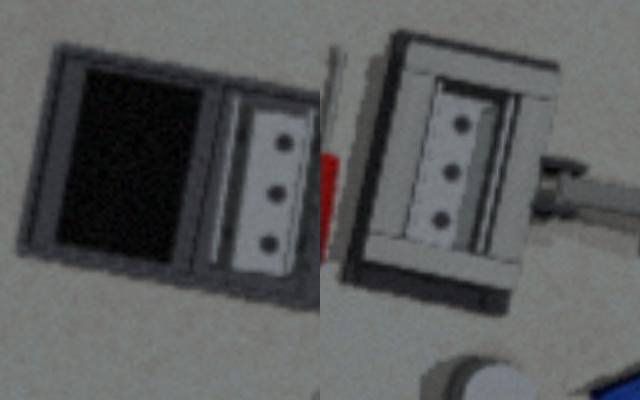

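```bash
python3 -m crank '[[1,[2.4,2.3,0],[0,0,-0.045]],[1,[2.4,2.3,0],[0,0,-0.045]],[1,[2.4,2.3,0],[0,0,-0.045]],[1,[2.4,2.3,0],[0,0,-0.045]],[1,[2.4,2.3,0],[0,0,-0.045]],[1,[2.4,2.3,0],[0,0,-0.045]],[1,[2.4,2.3,0],[0,0,-0.045]],[1,[2.4,2.3,0],[0,0,-0.045]],[1,[2.4,2.3,0],[0,0,-0.045]],[1,[2.4,2.3,0],[0,0,-0.045]],[1,[2.4,2.3,0],[0,0,-0.016]],[1,[2.4,2,0],[0,0,0]]]' 60; python3 -m crank '[[1,[0,0,-2],[0,0,0]],[1,[0,0,-2],[0,0,0]],[1,[0,0,-2],[0,0,0]],[1,[0,0,-1],[0,0,0]],[1,[0,0,0],[0,0,0]],[1,[0,0,0],[0,0,0]]]'
```

```text
clock: 1.65
position: [0.4624, -0.3258, 0.2002]
ee_rot: [0.544, 0.451, -0.544, 0.452]
ft_force: [0.4, -0.5, 0.2]
grip_width: -0.006
clock: 2.15
position: [0.4612, -0.3276, 0.1302]
ee_rot: [-0.544, -0.452, 0.544, -0.451]
ft_force: [1.3, -0.2, 0.2]
grip_width: 0.002
```

```bash
python3 -m crank '[[1,[0,0,-1.5],[0,0,0]],[1,[0,0,-1],[0,0,0]],[1,[0,0,-1],[0,0,0]],[1,[0,0,-1],[0,0,0]],[1,[0,0,-1],[0,0,0]],[1,[0,-0.1,-1],[0,0,0]],[1,[0,-0.2,-1],[0,0,0]],[1,[0,-0.2,-1],[0,0,0]],[1,[0,-0.2,-0.5],[0,0,0]],[1,[0,-0.2,-0.5],[0,0,0]],[1,[0,0,-0.2],[0,0,0]],[1,[0,0,0],[0,0,0]]]'; python3 -m crank '[[1,[0,0,-0.2],[0,0,0]],[1,[0,0,-0.1],[0,0,0]],[1,[0,0,0],[0,0,0]],[1,[0,0,0],[0,0,0]]]'
```

```text
clock: 3.15
position: [0.4611, -0.3364, 0.0323]
ee_rot: [-0.544, -0.452, 0.544, -0.451]
ft_force: [-0.7, -0.0, -0.7]
grip_width: -0.0
clock: 3.48
position: [0.4614, -0.3368, 0.0301]
ee_rot: [0.544, 0.451, -0.544, 0.452]
ft_force: [0.0, -0.3, 1.9]
grip_width: 0.001
```

```bash
python3 -m crank '[[1,[0,0,-0.2],[0,0,0]],[1,[0,0,-0.1],[0,0,0]],[1,[0,0,0],[0,0,0]],[1,[0,0,0],[0,0,0]]]';  python3 - <<'E'
from h import *
c=viewer.camera("side"); save(c,"s1.png"); f=c["frame"][130:250,300:460,::-1]; cv2.imwrite("pics/s1c.png",cv2.resize(f,None,fx=4,fy=4,interpolation=2))
E
```

```text
clock: 3.82
position: [0.4613, -0.3368, 0.0269]
ee_rot: [-0.544, -0.451, 0.544, -0.452]
ft_force: [0.2, -1.5, 2.0]
grip_width: 0.003
```

View pics/s1c.png

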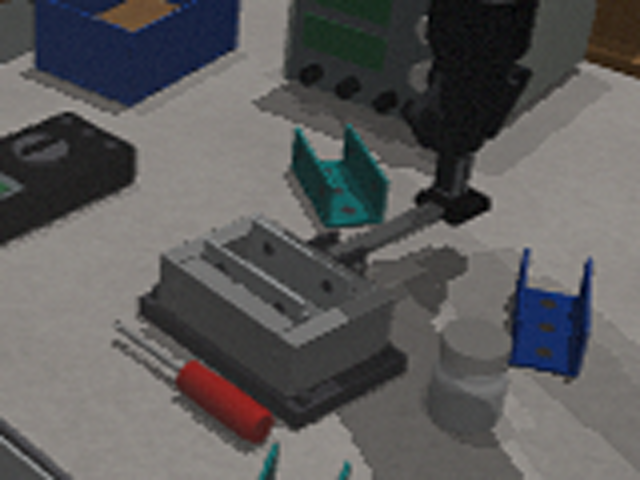

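```bash
python3 - <<'E'
from h import *
np.set_printoptions(precision=4,suppress=True)
for n in("side","top"):
    c=viewer.camera(n); save(c,n+"2.png")
    print(n,[(round(float(r["conf"]),2),w(c,r["location"])) for r in mark_of("lever_pad",c)][:3],[(round(float(r["conf"]),2),w(c,r["location"])) for r in mark_of("bracket",c)][:5])
    for P in([.4613,-.3368,.0269],[.461,-.327,.099],[.4605,-.3355,.031]): print(proj(c,P))
f=c["frame"][170:300,340:510,::-1]; cv2.imwrite("pics/t2c.png",cv2.resize(f,None,fx=4,fy=4,interpolation=2))
E
```

```text
side [(0.64, array([ 0.4558, -0.338 ,  0.061 ]))] [(0.85, array([ 0.3475, -0.2979, -0.0019])), (0.75, array([ 0.4975, -0.1466,  0.037 ])), (0.72, array([ 0.5758, -0.3622,  0.0021])), (0.72, array([0.3646, 0.0175, 0.0012]))]
[410.1264 186.1659]
[412.1878 167.4724]
[410.3429 185.3244]
top [(0.75, array([ 0.4578, -0.3368,  0.0565])), (0.57, array([ 0.4964, -0.1495,  0.004 ])), (0.41, array([0.7718, 0.1365, 0.0022]))] [(0.87, array([ 0.4938, -0.1487,  0.035 ])), (0.86, array([ 0.5752, -0.3545, -0.0023])), (0.76, array([0.3677, 0.0236, 0.0001])), (0.7, array([ 0.3476, -0.2978, -0.003 ]))]
[463.7379 231.0638]
[470.6369 228.9912]
[463.808 231.3  ]
```

View pics/t2c.png

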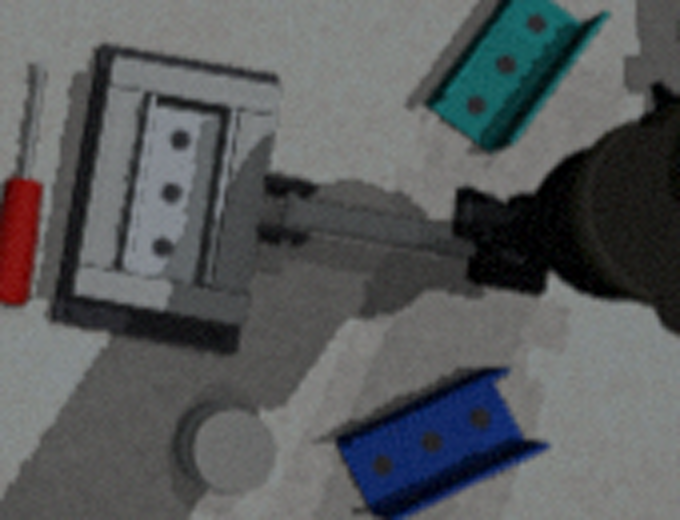

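The lever shows about half down, although the reported TCP is lower than that. I'll hold a few rows and see whether it creeps.

```bash
python3 -m crank '[[1,[0,0,0],[0,0,0]],[1,[0,0,0],[0,0,0]],[1,[0,0,0],[0,0,0]],[1,[0,0,0],[0,0,0]]]'; python3 - <<'E'
from h import *
np.set_printoptions(precision=4,suppress=True)
o=telemetry.get_obs(); print(o["tau"],o["torque"],o["joint_pos"])
for n in("side","top"):
    c=viewer.camera(n); save(c,n+"3.png")
    print(n,[(round(float(r["conf"]),2),w(c,r["location"])) for r in mark_of("lever_pad",c)][:3],[(round(float(r["conf"]),2),w(c,r["location"])) for r in mark_of("bracket",c)][:5])
c=cv2.imread("pics/side3.png")[140:205,370:450]; cv2.imwrite("pics/s3c.png",cv2.resize(c,None,fx=8,fy=8,interpolation=2))
E
```

```text
clock: 4.5
position: [0.4613, -0.3365, 0.0269]
ee_rot: [0.544, 0.452, -0.544, 0.452]
ft_force: [-0.1, -2.2, 2.1]
grip_width: 0.004
[ -0.6376 -58.0594  -3.4504 -31.5657  -0.3866   0.4336  -0.004 ] [-0.4065 -0.1068 -0.0338] [ 0.7688  0.3881 -0.261   1.7805  0.1173  0.9879 -1.2943]
side [(0.52, array([ 0.4564, -0.3326,  0.0615]))] [(0.83, array([ 0.3526, -0.2994, -0.0008])), (0.83, array([0.362 , 0.0208, 0.0019])), (0.65, array([ 0.4949, -0.1477,  0.0361])), (0.55, array([ 0.5763, -0.3605, -0.0018]))]
top [(0.89, array([ 0.4545, -0.3331,  0.056 ]))] [(0.81, array([ 0.369 ,  0.0261, -0.0003])), (0.74, array([ 0.3501, -0.2977, -0.0044])), (0.72, array([ 0.4921, -0.1464,  0.0355])), (0.59, array([ 0.5751, -0.3562, -0.0019]))]
```

View pics/s3c.png

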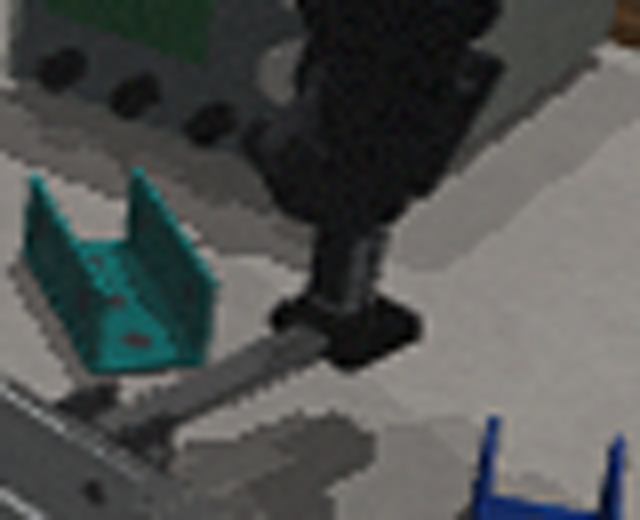

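```bash
python3 -m crank '[[1,[0,0,1],[0,0,0]],[1,[0,0,1],[0,0,0]],[1,[0,0,0],[0,0,0]]]'; python3 -m crank '[[1,[0,0,1],[0,0,0]],[1,[0,0,1],[0,0,0]],[1,[0,0,0],[0,0,0]]]';python3 -m crank '[[1,[0,0,2],[0,0,0]],[1,[0,0,2],[0,0,0]],[1,[0,0,0],[0,0,0]]]'; python3 - <<'E'
from h import *
np.set_printoptions(precision=4,suppress=True)
for n in("side","top"):
    c=viewer.camera(n); save(c,n+"4.png")
    print(n,[(round(float(r["conf"]),2),w(c,r["location"])) for r in mark_of("lever_pad",c)][:3],[(round(float(r["conf"]),2),w(c,r["location"])) for r in mark_of("bracket",c)][:5])
    print(proj(c,telemetry.get_obs()["position"]))
a=cv2.imread("pics/side4.png")[130:230,350:450];b=cv2.imread("pics/top4.png")[170:270,400:500]; cv2.imwrite("pics/s4c.png",cv2.resize(np.hstack([a,b]),None,fx=4,fy=4,interpolation=2))
E
```

```text
clock: 5.05
position: [0.4623, -0.3369, 0.0492]
ee_rot: [0.544, 0.451, -0.544, 0.453]
ft_force: [1.0, -0.5, -0.0]
grip_width: -0.001
clock: 5.3
position: [0.4624, -0.3372, 0.0694]
ee_rot: [0.544, 0.451, -0.544, 0.453]
ft_force: [0.6, 0.1, 0.8]
grip_width: 0.0
clock: 5.55
position: [0.463, -0.3376, 0.1108]
ee_rot: [0.545, 0.45, -0.544, 0.453]
ft_force: [1.4, 0.3, 1.0]
grip_width: 0.001
side [(0.68, array([ 0.4551, -0.3371,  0.062 ]))] [(0.93, array([ 0.3499, -0.301 ,  0.0018])), (0.92, array([ 0.4994, -0.1472,  0.0345])), (0.75, array([0.3606, 0.0216, 0.0024])), (0.6, array([ 0.5734, -0.3619,  0.002 ]))]
[414.0803 164.1558]
top [(0.73, array([ 0.4519, -0.336 ,  0.0592])), (0.53, array([0.5666, 0.3113, 0.0068]))] [(0.98, array([ 0.4954, -0.1463,  0.0355])), (0.8, array([ 0.347 , -0.2992, -0.0019])), (0.79, array([0.3678, 0.0217, 0.0016])), (0.67, array([ 0.5759, -0.3556, -0.0014]))]
[476.1441 228.7806]
```

View pics/s4c.png

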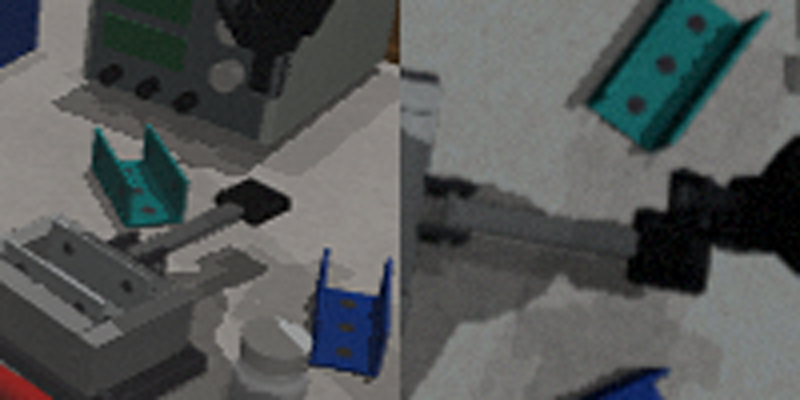

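```bash
python3 - <<'E'
from h import *
from scipy.optimize import least_squares
np.set_printoptions(precision=4,suppress=True)
cs=viewer.camera("side"); ct=viewer.camera("top")
P=telemetry.get_obs()["position"]
print(telemetry.get_obs()["clock"],P)
r=least_squares(lambda X:np.r_[proj(cs,X)-[414,153],proj(ct,X)-[471,217]],P); print(r.x,r.fun)
# arm silhouettes against the starting pictures
d=[]
for n,c in(("side",cs),("top",ct)):
    a=cv2.imread(f"pics/{n}0.png").astype(int); b=c["frame"][:,:,::-1].astype(int)
    d.append(proj(c,P)-proj(c,P+[0,0,.073]))
print(d)
a=cs["frame"][125:185,385:445,::-1]; b=ct["frame"][190:250,440:500,::-1]
o=[]
for c,f,(u,v) in((cs,a,(385,125)),(ct,b,(440,190))):
    f=cv2.resize(np.ascontiguousarray(cv2.convertScaleAbs(f,alpha=2.5)),None,fx=6.5,fy=6.5,interpolation=2)
    for Q,col in((P,(0,0,255)),(r.x,(0,255,0))):
        x=((proj(c,Q)-[u,v]+.5)*6.5).astype(int); cv2.circle(f,tuple(map(int,x)),4,col,-1)
    o.append(f)
cv2.imwrite("pics/s5c.png",np.hstack(o))
E
```

```text
5.95 [ 0.4609 -0.3363  0.1061]
[ 0.4753 -0.315   0.1489] [-5.5275 -0.3037  1.8922  3.2672]
[array([-3.8852, 21.7565]), array([-13.9681,   2.8215])]
```

View pics/s5c.png

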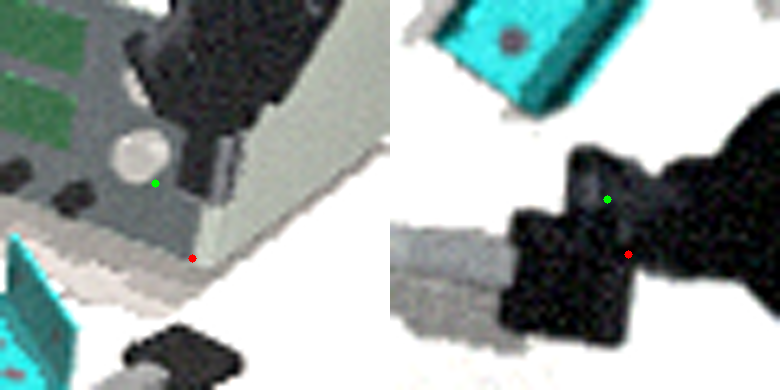

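```bash
python3 - <<'E'
from h import *
from scipy.optimize import least_squares
np.set_printoptions(precision=4,suppress=True)
cs=viewer.camera("side"); ct=viewer.camera("top")
P=telemetry.get_obs()["position"]
r=least_squares(lambda X:np.r_[proj(cs,X)-[417,155],proj(ct,X)-[470.3,218.5]],P); print(P,r.x,r.fun,r.x-P)
print(telemetry.get_obs()["joint_pos"])
np.set_printoptions(precision=1)
for c in(cs,ct): print([proj(c,P+np.array(e)*.02)-proj(c,P) for e in np.eye(3)])
E
```

```text
[ 0.461  -0.3364  0.1064] [ 0.4707 -0.3162  0.1436] [-7.191  -0.3747  2.4648  4.2708] [0.0097 0.0202 0.0373]
[ 0.7786  0.2992 -0.2695  1.7126  0.0864  1.1421 -1.2715]
[array([-5.8, -2.1]), array([-3.2,  2.4]), array([ 1. , -5.8])]
[array([-0.8, -9.3]), array([-9.4,  0.2]), array([ 3.6, -0.7])]
```

```bash
python3 -m crank '[[1,[-0.4,0,-2.5],[0,0,0]],[1,[0,0,-2.5],[0,0,0]],[1,[0,0,-2],[0,0,0]],[1,[0,0,-0.5],[0,0,0]],[1,[0,0,-0.5],[0,0,0]],[1,[0,0,-0.5],[0,0,0]],[1,[0,0,-0.5],[0,0,0]]]'; python3 -m crank '[[1,[0,0,-0.4],[0,0,0]],[1,[0,0,-0.4],[0,0,0]],[1,[0,0,0],[0,0,0]]]'; python3 - <<'E'
from h import *
np.set_printoptions(precision=4,suppress=True)
for n in("side","top"):
    c=viewer.camera(n); save(c,n+"6.png")
    print(n,[(round(float(r["conf"]),2),w(c,r["location"])) for r in mark_of("lever_pad",c)][:2],[(round(float(r["conf"]),2),w(c,r["location"])) for r in mark_of("bracket",c) if w(c,r["location"])[2]>.01])
print(telemetry.get_obs()["ft_force"],telemetry.get_obs()["position"])
E
```

```text
clock: 6.63
position: [0.4577, -0.3369, 0.0177]
ee_rot: [0.544, 0.451, -0.544, 0.452]
ft_force: [-2.8, 1.7, 4.3]
grip_width: -0.001
clock: 6.88
position: [0.4577, -0.3365, 0.0087]
ee_rot: [0.544, 0.451, -0.544, 0.452]
ft_force: [-0.3, 0.3, 0.6]
grip_width: 0.001
side [(0.66, array([ 0.4967, -0.1472,  0.0433])), (0.51, array([ 0.4565, -0.3379,  0.0403]))] [(0.95, array([ 0.4955, -0.1485,  0.0434]))]
top [(0.58, array([ 0.4575, -0.3336,  0.0347])), (0.49, array([ 0.7793, -0.0033,  0.0028]))] [(0.69, array([ 0.491 , -0.1492,  0.0438]))]
[ 0.1365  0.0124 -0.7056] [ 0.4573 -0.3367  0.0089]
```

```bash
python3 -m crank '[[1,[0,0,-0.4],[0,0,0]],[1,[0,0,-0.2],[0,0,0]],[1,[0,0,0],[0,0,0]]]';python3 -m crank '[[1,[0,0,-0.2],[0,0,0]],[1,[0,0,0],[0,0,0]]]';python3 -m crank '[[1,[0,0,-0.2],[0,0,0]],[1,[0,0,0],[0,0,0]]]'
```

```text
clock: 7.43
position: [0.4576, -0.3363, 0.0026]
ee_rot: [0.544, 0.452, -0.544, 0.452]
ft_force: [0.4, 0.2, 0.5]
grip_width: 0.0
clock: 7.6
position: [0.4576, -0.3364, 0.0007]
ee_rot: [0.544, 0.452, -0.544, 0.452]
ft_force: [0.6, 1.2, 2.3]
grip_width: 0.002
clock: 7.77
position: [0.4578, -0.3366, 0.0]
ee_rot: [0.544, 0.451, -0.544, 0.452]
ft_force: [-3.1, 4.4, 16.0]
grip_width: -0.001
```

Lever is at its stop: 16 N, with the TCP reading 0.000 against the paddle's known 31 mm. So the fingertips physically end about 30 mm above the reported TCP, and I'll use that offset. Now going over the die.

```bash
python3 -m crank '[[1,[0,0,2],[0,0,0]],[1,[0,0,4],[0,0,0]],[1,[0,0,4],[0,0,0]],[0.3,[0.6,3,2],[0,0,0]],[0.1,[0.6,3,0],[0,0,0]],[0,[0.6,3,0],[0,0,0]],[0,[0.6,3,0],[0,0,0]],[0,[0.6,3,0],[0,0,0]],[0,[0.6,3,0],[0,0,0]],[0,[0.2,0.9,0],[0,0,0]],[0,[0,0,0],[0,0,0]],[0,[0,0,0],[0,0,0]]]' 40; python3 - <<'E'
from h import *
np.set_printoptions(precision=4,suppress=True)
o=telemetry.get_obs(); z=R.from_quat(o["ee_rot"]).as_matrix(); print(o["position"],z[:,0],np.degrees(np.arctan2(z[1,2],z[0,2])))
for n in("side","top"):
    c=viewer.camera(n); save(c,n+"7.png")
    for t in("lever_pad","bracket","die"): print(n,t,[(round(float(r["conf"]),2),w(c,r["location"])) for r in mark_of(t,c)][:4])
    print(proj(c,o["position"]))
a=cv2.imread("pics/side7.png")[110:235,315:435];b=cv2.imread("pics/top7.png")[150:275,330:450]; cv2.imwrite("pics/s7c.png",cv2.resize(cv2.convertScaleAbs(np.hstack([a,b]),alpha=1.8),None,fx=3.3,fy=3.3,interpolation=2))
E
```

```text
clock: 8.77
position: [0.4949, -0.1481, 0.1185]
ee_rot: [-0.544, -0.452, 0.544, -0.452]
ft_force: [0.1, -0.7, 0.3]
grip_width: 1.0
[ 0.4949 -0.1481  0.1185] [-0.0007 -0.0006 -1.    ] -100.58926796176736
side lever_pad [(0.7, array([ 0.4568, -0.3349,  0.032 ]))]
side bracket [(0.94, array([ 0.3497, -0.2971,  0.0011])), (0.86, array([0.366 , 0.0206, 0.0032])), (0.76, array([ 0.496 , -0.1502,  0.0493])), (0.55, array([ 0.5737, -0.3608,  0.0033]))]
side die [(0.71, array([ 0.4936, -0.1479, -0.    ])), (0.43, array([ 0.5497,  0.2156, -0.0022]))]
[370.3985 181.0476]
top lever_pad []
top bracket [(0.76, array([ 0.4937, -0.146 ,  0.0474])), (0.74, array([ 0.3683,  0.024 , -0.0019]))]
top die [(0.6, array([ 0.4953, -0.1472,  0.0023]))]
[387.935  214.5503]
```

View pics/s7c.png

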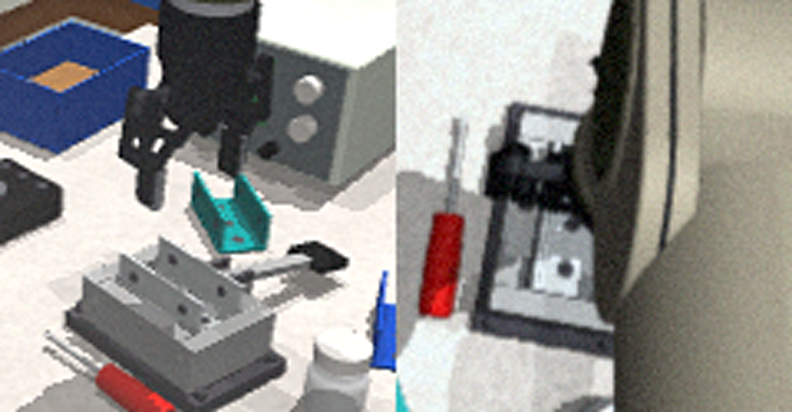

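```bash
python3 - <<'E'
from h import *
np.set_printoptions(precision=1,suppress=True)
c=viewer.camera("side"); o=telemetry.get_obs(); P=o["position"]; j=R.from_quat(o["ee_rot"]).as_matrix()[:,2]
for dz in(.03,.043): 
  for h in(.0425,.05): print(dz,h,proj(c,P-j*h+[0,0,dz]),proj(c,P+j*h+[0,0,dz]))
print([proj(c,P+np.array(e)*.02)-proj(c,P) for e in np.eye(3)])
E
```

```text
0.03 0.0425 [360.  176.4] [382.1 166.9]
0.03 0.05 [358.  177.3] [384.  166.1]
0.043 0.0425 [360.4 172.2] [382.7 162.8]
0.043 0.05 [358.4 173.1] [384.5 162. ]
[array([-6. , -2.5]), array([-4.1,  2.9]), array([ 0.7, -6.2])]
```

```bash
python3 -m crank '[[0,[0,0,-2],[0,0,0]],[0,[0,0,-2],[0,0,0]],[0,[0,0,-2],[0,0,0]],[0,[0,0,-1.5],[0,0,0]],[0,[0,0,-1],[0,0,0]],[0,[0,0,-0.5],[0,0,0]],[0,[0,0,0],[0,0,0]]]' 40; python3 -m crank '[[0.15,[0,0,0],[0,0,0]],[0.25,[0,0,0],[0,0,0]],[0.3,[0,0,0],[0,0,0]],[0.35,[0,0,0],[0,0,0]],[0.4,[0,0,0],[0,0,0]],[0.45,[0,0,0],[0,0,0]],[0.5,[0,0,0],[0,0,0]],[0.6,[0,0,0],[0,0,0]],[0.6,[0,0,0],[0,0,0]],[0.6,[0,0,0],[0,0,0]]]' 40
```

```text
clock: 9.8
position: [0.4948, -0.1475, 0.0281]
ee_rot: [-0.544, -0.452, 0.544, -0.451]
ft_force: [-0.6, -0.5, 0.2]
grip_width: 1.003
clock: 10.63
position: [0.4956, -0.1479, 0.0294]
ee_rot: [0.544, 0.451, -0.544, 0.452]
ft_force: [-1.5, -0.3, 5.9]
grip_width: 0.579
```

```bash
python3 -m crank '[[0.8,[0,0,0],[0,0,0]],[0.8,[0,0,0],[0,0,0]],[0.8,[0,0,0.5],[0,0,0]],[0.8,[0,0,1],[0,0,0]],[0.8,[0,0,1.5],[0,0,0]],[0.8,[0,0,2],[0,0,0]],[0.8,[0,0,2],[0,0,0]],[0.8,[0,0,2],[0,0,0]],[0.8,[0,0,2],[0,0,0]],[0.8,[0,0,0],[0,0,0]],[0.8,[0,0,0],[0,0,0]]]' 50; python3 - <<'E'
from h import *
np.set_printoptions(precision=4,suppress=True)
o=telemetry.get_obs(); print(o["position"],o["ft_force"])
for n in("side","top"):
    c=viewer.camera(n); save(c,n+"8.png")
    for t in("bracket",): print(n,t,[(round(float(r["conf"]),2),w(c,r["location"])) for r in mark_of(t,c)])
E
```

```text
clock: 11.55
position: [0.4958, -0.1476, 0.1402]
ee_rot: [0.544, 0.451, -0.544, 0.452]
ft_force: [0.7, -0.3, -1.5]
grip_width: 0.574
[ 0.4958 -0.1476  0.1402] [ 0.7437 -0.2794 -1.5301]
side bracket [(0.82, array([ 0.3498, -0.2995, -0.0005])), (0.81, array([0.3596, 0.0222, 0.0007])), (0.73, array([ 0.5752, -0.3597,  0.002 ])), (0.71, array([ 0.4979, -0.1519,  0.1573])), (0.54, array([ 0.78  , -0.0007,  0.0009]))]
top bracket [(0.76, array([0.3691, 0.0237, 0.0021])), (0.7, array([ 0.4928, -0.1463,  0.155 ])), (0.24, array([ 0.4939, -0.1472,  0.0025]))]
```

```bash
python3 -m crank '[[0.8,[0.3,2,0],[0,0,0]],[0.8,[0.6,3,0],[0,0,0]],[0.8,[0.6,3.5,0],[0,0,0]],[0.8,[0.6,3.5,0],[0,0,0]],[0.8,[0.6,3.5,0],[0,0,0]],[0.8,[0.6,3.5,0],[0,0,0]],[0.8,[0.6,3.5,0],[0,0,0]],[0.8,[0.6,3.5,0],[0,0,0]],[0.8,[0.6,3.5,0],[0,0,0]],[0.8,[0.6,3.5,0],[0,0,0]],[0.8,[0.6,3.5,0],[0,0,0]],[0.8,[0.5,3.5,0],[0,0,0]]]'; python3 -m crank '[[0.8,[0.3,3,0],[0,0,0]],[0.8,[0,2.3,0],[0,0,0]],[0.8,[0,0,0],[0,0,0]],[0.8,[0,0,-2],[0,0,0]],[0.8,[0,0,-2],[0,0,0]],[0.8,[0,0,-2],[0,0,0]],[0.8,[0,0,-2],[0,0,0]],[0.8,[0,0,-1],[0,0,0]],[0.8,[0,0,0],[0,0,0]],[0.8,[0,0,0],[0,0,0]]]'; python3 - <<'E'
from h import *
np.set_printoptions(precision=4,suppress=True)
o=telemetry.get_obs(); z=R.from_quat(o["ee_rot"]).as_matrix();print(o["position"],o["ft_force"],o["grip_width"],z[:,0],np.degrees(np.arctan2(z[1,2],z[0,2])))
for n in("side","top"):
    c=viewer.camera(n); save(c,n+"9.png")
    for t in("bracket","mat"): print(n,t,[(round(float(r["conf"]),2),w(c,r["location"])) for r in mark_of(t,c) if w(c,r["location"])[1]>.05])
a=cv2.imread("pics/side9.png")[190:340,160:350];b=cv2.imread("pics/top9.png")[140:290,130:320]; cv2.imwrite("pics/s9c.png",cv2.resize(cv2.convertScaleAbs(np.hstack([a,b]),alpha=1.8),None,fx=2.1,fy=2.1,interpolation=2))
E
```

```text
clock: 12.75
position: [0.563, 0.2538, 0.1377]
ee_rot: [-0.544, -0.452, 0.545, -0.451]
ft_force: [1.1, 0.3, -0.6]
grip_width: 0.573
clock: 13.58
position: [0.566, 0.3052, 0.0486]
ee_rot: [-0.544, -0.452, 0.544, -0.451]
ft_force: [0.7, 1.1, -1.0]
grip_width: 0.577
[0.566  0.3052 0.0486] [ 0.7346  1.1457 -1.0405] 0.5767341422654925 [-0.001  -0.0005 -1.    ] -100.61508895014713
side bracket [(0.67, array([0.5677, 0.3049, 0.0671]))]
side mat [(0.85, array([0.565 , 0.3094, 0.0102]))]
top bracket [(0.62, array([0.5693, 0.3078, 0.0647]))]
top mat [(0.6, array([0.5665, 0.3108, 0.0084]))]
```

View pics/s9c.png

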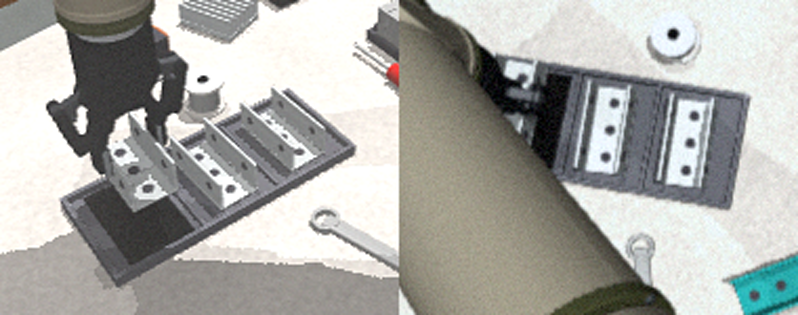

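The picture shows the bracket level, above the mat and along it; it needs about 4–5 mm more in +y.

```bash
python3 -m crank '[[0.8,[0,0.45,-1],[0,0,0]],[0.8,[0,0,-1],[0,0,0]],[0.8,[0,0,-1],[0,0,0]],[0.8,[0,0,-1],[0,0,0]],[0.8,[0,0,-0.6],[0,0,0]],[0.8,[0,0,0],[0,0,0]],[0.8,[0,0,0],[0,0,0]],[0.8,[0,0,0],[0,0,0]]]'; python3 - <<'E'
from h import *
np.set_printoptions(precision=4,suppress=True)
o=telemetry.get_obs(); print(o["position"],o["ft_force"],o["grip_width"])
B={"bracket":[],"mat":[]}
for n in("side","top")*2:
    c=viewer.camera(n); save(c,n+"10.png")
    for t in B: B[t]+=[w(c,r["location"]) for r in mark_of(t,c) if np.hypot(*(w(c,r["location"])[:2]-[.567,.31]))<.03]
for t in B: print(t,np.array(B[t]),np.mean(B[t],0))
E
```

```text
clock: 14.55
position: [0.5665, 0.3101, 0.0032]
ee_rot: [0.544, 0.452, -0.544, 0.452]
ft_force: [0.8, -0.7, -0.9]
grip_width: 0.572
[0.5665 0.3101 0.0032] [ 0.8209 -0.7045 -0.9166] 0.5724720734705604
bracket [[0.5685 0.3099 0.0212]
 [0.5671 0.3149 0.0197]
 [0.5686 0.3079 0.0211]] [0.5681 0.3109 0.0207]
mat [[0.5694 0.3102 0.0092]
 [0.5655 0.3093 0.0051]
 [0.5667 0.3097 0.0088]
 [0.5679 0.309  0.0043]] [0.5674 0.3095 0.0068]
```

```bash
python3 -m crank '[[0.8,[0,0,-0.3],[0,0,0]],[0.8,[0,0,-0.3],[0,0,0]],[0.8,[0,0,-0.2],[0,0,0]],[0.8,[0,0,-0.1],[0,0,0]],[0.8,[0,0,0],[0,0,0]]]'; python3 -m crank '[[0.8,[0,0,-0.1],[0,0,0]],[0.8,[0,0,0],[0,0,0]],[0.8,[0,0,0],[0,0,0]]]';  python3 -m crank '[[0.8,[0,0,-0.1],[0,0,0]],[0.8,[0,0,0],[0,0,0]],[0.8,[0,0,0],[0,0,0]]]'
```

```text
clock: 15.57
position: [0.566, 0.3098, -0.0066]
ee_rot: [-0.544, -0.452, 0.544, -0.452]
ft_force: [-0.4, -0.3, -0.7]
grip_width: 0.575
clock: 15.82
position: [0.5663, 0.31, -0.0071]
ee_rot: [0.544, 0.452, -0.544, 0.452]
ft_force: [-0.4, 0.4, -0.9]
grip_width: 0.578
clock: 16.07
position: [0.5663, 0.3101, -0.0072]
ee_rot: [0.544, 0.451, -0.544, 0.452]
ft_force: [-3.0, -2.8, 7.4]
grip_width: 0.572
```

```bash
python3 -m crank '[[0.4,[0,0,0],[0,0,0]],[0.35,[0,0,0],[0,0,0]],[0.3,[0,0,0],[0,0,0]],[0.2,[0,0,0],[0,0,0]],[0.15,[0,0,0],[0,0,0]],[0.15,[0,0,0],[0,0,0]],[0.15,[0,0,0],[0,0,0]]]'; python3 -m crank '[[0.15,[0,0,0.5],[0,0,0]],[0.15,[0,0,1],[0,0,0]],[0.15,[0,0,2],[0,0,0]],[0.15,[0,0,3],[0,0,0]],[0.15,[0,0,4],[0,0,0]],[0.15,[0,-3,4],[0,0,0]],[0.15,[-2,-3.5,0],[0,0,0]],[0.15,[-2,-3.5,0],[0,0,0]],[0.15,[-2,-3.5,0],[0,0,0]],[0.15,[-2,-3.5,0],[0,0,0]],[0.15,[-2,-3.5,0],[0,0,0]],[0.15,[-2,-3.5,0],[0,0,0]]]'; python3 -m crank '[[0.15,[0,-4,0],[0,0,0]],[0.15,[0,-4,0],[0,0,0]],[0.15,[0,-4,0],[0,0,0]],[0.15,[0,-2,0],[0,0,0]],[0.15,[0,0,0],[0,0,0]],[0.15,[0,0,0],[0,0,0]]]'; python3 - <<'E'
from h import *
np.set_printoptions(precision=4,suppress=True)
o=telemetry.get_obs(); print(o["clock"],o["position"],o["ft_force"])
B={"bracket":[],"mat":[],"lever_pad":[]}
for n in("side","top")*2:
    c=viewer.camera(n); save(c,n+"11.png")
    for t in B: B[t]+=[w(c,r["location"]) for r in mark_of(t,c) if t=="lever_pad" or np.hypot(*(w(c,r["location"])[:2]-[.567,.31]))<.03]
for t in B: print(t,np.array(B[t]),np.mean(B[t],0))
a=cv2.resize(cv2.imread("pics/side11.png")[210:340,170:340],(510,390),interpolation=2)
b=cv2.resize(rect(c,.65,.40,.18,.14,.009,1600),None,fx=1,fy=1); b=cv2.resize(b,(int(b.shape[1]*390/b.shape[0]),390))
cv2.imwrite("pics/s11c.png",cv2.convertScaleAbs(np.hstack([a,b]),alpha=1.8))
E
```

```text
clock: 16.65
position: [0.5662, 0.3099, -0.0082]
ee_rot: [-0.544, -0.452, 0.544, -0.452]
ft_force: [0.1, -0.4, -0.2]
grip_width: 0.854
clock: 17.65
position: [0.4452, 0.0737, 0.1311]
ee_rot: [0.544, 0.451, -0.544, 0.452]
ft_force: [-0.1, -1.6, 0.0]
grip_width: 0.851
clock: 18.15
position: [0.4464, -0.0656, 0.131]
ee_rot: [0.545, 0.451, -0.544, 0.451]
ft_force: [-0.2, 2.1, 0.1]
grip_width: 0.85
18.15 [ 0.4464 -0.0656  0.131 ] [-0.1771  2.08    0.067 ]
bracket [[0.5662 0.309  0.012 ]
 [0.566  0.3118 0.01  ]
 [0.5677 0.3073 0.0119]
 [0.5677 0.3138 0.0103]] [0.5669 0.3105 0.011 ]
mat [[0.5663 0.3076 0.0108]
 [0.5662 0.3084 0.0042]
 [0.5664 0.3097 0.0092]
 [0.5659 0.3129 0.0055]] [0.5662 0.3096 0.0074]
lever_pad [[ 0.4564 -0.3349  0.0328]
 [ 0.4573 -0.3318  0.0291]
 [ 0.4558 -0.3361  0.032 ]
 [ 0.4569 -0.3344  0.03  ]
 [ 0.5492  0.2133 -0.0032]] [ 0.4751 -0.2248  0.0241]
```

View pics/s11c.png

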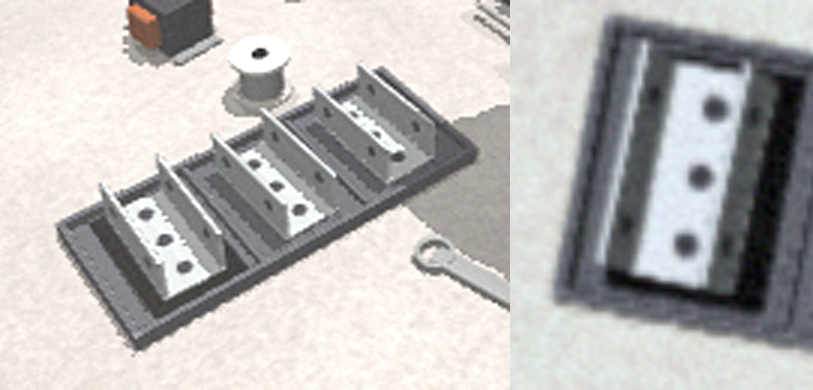

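The bracket sits square, flanges up, about 1–1.5 mm from the mat's centre, and the lever is down. Handing in.

```bash
python3 -c "
from workcell import manip; print(manip.hand_in())"
```

```text
the job is handed in; nothing more can be done
None
```

The bracket is out of the die and standing on the rubber mat in the tray's empty bay, flanges up. The job is handed in, at about 18 s on the robot's clock; the hand-in gives no verdict.

**What I did**
- **Lever:** I pressed it down to its stop; the wrist force rose to 16 N there.
- **Lifting:** I gripped the raised bracket across both flanges with 40–50 N and lifted it clear of the die.
- **Setting down:** I lowered it in 1 mm steps until it touched the mat at about 7 N. Then I opened the fingers and backed the arm away.

**Last checks**
- **Lever:** the paddle reads 29–33 mm high, against 31 mm when fully down.
- **Bracket position:** it is within about 1–1.5 mm of the mat's centre, by both the networks' averages and the holes in the picture. It looks square by eye; I did not measure its final angle. Single network readings in y scattered by 3 mm either way.
- **Bystanders:** the finished brackets, spool and wrench look undisturbed in the last picture. I did not compare the other things before and after.

**What disagreed**
- **Fingertips:** they end about 30 mm above the reported tool point when shut. My first press therefore stopped about half-way, so I lifted off and pressed again, correcting for this from then on.
- **Touch on the die:** the force rose to about 6 N as the jaws closed on the bracket, probably the fingertips brushing the die's top.

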